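# Uncover the test box, hang the cover, hold the blue carrier in the slot

### The arm

A 6-joint arm with a two-finger parallel gripper is mounted at the origin on the work surface. World frame = base frame: x ahead of the robot, y to its left, z up, the work surface at z = 0. Lengths are in mm, angles in rad, forces in N, time in s.
With the tool pointing down it reaches from about 350 to 775 mm from the base axis. Payload 7.3 kg.
Tool frame: the origin (TCP) lies at the very end of the fingers, on their centre line; the grasp point (between the pads) lies 19 mm behind it; z points along the fingers, y is the line along which they close (so a half turn about z gives the same grasp; the last joint's range is limited). The gripper opens to 92 mm and grips with 3 to 60 N. Pads are 19 mm wide; open, the fingers measure 130 mm over their backs; the gripper's body (75 mm by 190 mm) begins 47 mm behind the grasp point.
Start: joints at [0.978, 0.342, 1.524, -0, 1.275, -0.146], TCP at [226.832, 473.489, 226.741] pointing down, gripper open.
Joint ranges: [-2.53, 2.53], [-0.77, 2.02], [0.04, 2.7], [-1, 4.14], [0.28, 2.66], [-3.11, 3.11]. Speed limits (rad/s): [2.57, 2.57, 3.14, 3.14, 3.14, 3.14].

### API

Orientations are given as [roll, pitch, yaw] about the fixed x, y, z axes, in that order (R = Rz(yaw) Ry(pitch) Rx(roll)).
In Python, from plant import get_obs, vision, workorder gives the robot as it stands.
- The arm moves only by the shell command python3 -m pendant 'ROWS' [OPENING]. ROWS is a JSON object of lists of equal length, an entry for each row: "dp": the shift along the tool's x, y, z in m, a list of three; "rotation": the turn, a rotation vector about the tool's x, y, z in rad, a list of three. A call has 1 to 8 rows; each row is the pose to reach, as a shift and turn from the pose commanded when the call began, along the tool's axes at that moment; what a row does not reach only later rows make up. A row lasts 1/8 s, in which the tool goes at most 62.5 mm and 10.7 degrees, less where a joint would pass 70% of its speed; a pose out of reach is approached as far as the arm can. A call with a gripper value outside its range is refused whole. OPENING is the finger opening in m, from 0 to 0.0918, set as the call begins (- or left out, the last holds). The fingers move at their own pace and stop on an object; the grip force is fixed at half the most. Time passes only in rows, so rows that repeat a pose let the fingers close. It gives the time, the measured TCP pose, the force, the opening and the grip force at its end, in the units of the state.
- get_obs(): the state, without advancing time (a new reading comes with each control period).
- vision.capture(name): name is "scene" or "top" or "wrist"; returns a dict with "pixels" (420x560x3 uint8, red, green, blue), "vfov" (degrees; the focal length in pixels is half the picture's height over the tangent of half this angle, whatever the lens; pixels are square), "cx", "cy" (the principal point, pixels), "pose" (4x4, takes a point from camera to world coordinates); the wrist camera has in their place "T_tool_cam" (4x4, takes a point from camera to tool coordinates, whose origin is the TCP and whose axes are the flange's). Camera axes: x right, y up, looking along -z (the intrinsics and any distortion apply to the point x, -y, -z); pixel columns grow to the right and rows downward; lengths in mm; the calibration is good to about 2 mm. A picture is of the moment at which its call begins: read the wrist's pose just before it. There is no depth.
- workorder.close_job(): hands the job in; it is judged then, once.
The state is a dict: "time": time; "joint_positions": joint angles; "dq": joint speeds; "tau": joint torques, N m; "tool_pos": TCP position; "tcp_rot": TCP orientation; "contact_force": force on the tool from outside, world axes, zero at the start; "moment": the same for the moment, N m; "grip_width": finger opening in mm; "finger_force": force on a finger pad.
Only numpy, scipy, OpenCV 4.12 (cv2) and the standard library are available. Lean on these libraries where they do the work, as an engineer would, in place of code of your own. Each camera call takes 0.05 s, during which the arm holds its last target. There are 200 camera calls.

### The job

Lift the yellow cover off the top of the white test box by its black handle and hang it by that handle on both prongs of the steel hook stand, letting go of it there. Then take the blue carrier from its stand, pass its blade down through the slot in the test box until the top of the box lies within the yellow band on the blade, and finish still holding the carrier there upright and still, its flange clear of the box. Leave the orange spare carrier, the screwdriver and the white cup where they are.

Things in the scene. Friction and masses are not known exactly. Their poses are not given: they have to be found in the camera images.
- tester: White test box with a grey top, fixed to the bench, 160 (x) x 200 (y) x 100 (z) mm, hollow (inner floor 92 mm below its top). Origin: centre of its underside, z up. In the middle of its top is the slot, under the cover at first.
- slot (a point): Centre of the slot at the level of the box's top, 100 mm above the bench; axes as the box's. Slot 14 mm along x, 38 mm along y, through a 10 mm top plate, with a 4 mm 45-degree lead-in chamfer (mouth 22 x 46 mm). The carrier's blade is 2 mm narrower and 2 mm thinner than the slot.
- cover: Yellow plate 60 (x) x 130 (y) x 6 mm with a tall black handle, loose on the test box over the slot, 0.1 to 0.2 kg. Origin: centre of its underside, z up. Handle: an arch in the y-z plane, its top bar along y, 10 mm thick in x, 124 mm long, from 70 to 82 mm above the origin, on two 10 mm legs at y = -57 and +57 mm; opening below the bar 104 mm wide, 64 mm high.
- cover_bar (a point): Middle of the handle's top bar, 76 mm above the cover's origin; axes as the cover's.
- hook: Steel hook stand, fixed. Origin: midway between its posts at the bench, z up. Two posts of 8 mm round bar at y = -32 and +32 mm (open between them above 54 mm) bend at 150 mm height into level prongs that point to -x for 100 mm, then turn up at 45 degrees to tips at x = -112 mm, top 166 mm high. Base plate 12 mm thick, x = -85 to +45 mm, 130 mm wide.
- hook_seat (a point): Point midway between the prongs, 55 mm before the posts (stand's x = -55 mm), at the height of the prongs' upper side (154 mm); axes as the stand's. The cover hangs here with its bar across both prongs, along the stand's y, the bar's middle 6 mm above this point. Fingers gripping the bar's middle fit between the prongs.
- carrier: Blue carrier, 0.1 to 0.15 kg. Origin: centre of the blade's lower end, z up. Metal blade 12 (x) x 36 (y) mm from 0 to 80 mm (lowest 5 mm only 8 x 32), yellow band from 43 to 63 mm; flange 34 x 60 mm from 80 to 85 mm; blue grip block 24 (x) x 44 (y) mm from 85 to 121 mm. Starts upright, flange resting on a black stand, blade hanging inside it.
- park: Black stand of the blue carrier, fixed, 64 (x) x 80 (y) x 90 (z) mm, with an opening of 20 x 44 mm in its top for the blade, open at its -x and +x sides. Origin: centre of its underside.
- spare: Orange spare carrier, the same shape as the blue one, in a stand like it; leave it. Origin: lower end of its blade.
- driver: Screwdriver with a red handle lying on the bench; leave it. Origin: underside.
- cup: White cup, 70 mm across, 80 mm high; leave it. Origin: underside.
Things that resemble listed ones, but are neither listed nor needed, are in the scene too. Of the things that look like the cover, the smallest one is meant. Leave any pink look-alike of the carrier alone.

How it is judged:
By the outcome, as a careful person would: the job done as asked, in the order asked, and still so for the second after the job is handed in, while the arm keeps its last pose, push and grip.
It also fails if it takes over 61 s, if anything falls off the work surface, if the arm or the gripper's body presses on something with over 40 N, if the wrist force passes 120 N, or if a joint passes its speed limit or range.

## Working session

There is one attempt and no reset: what is moved stays moved. The work goes in short steps, Python scripts to look and compute and a shell command to move; the robot and the scene stay as the last step left them, time stands still between calls to the robot, and variables do not carry over. Pictures are saved under pics/ and viewed, at most 10 in all, crops included, and the job is handed in when it is done.

```bash
ls; mkdir -p pics
python3 - <<'E'
from plant import get_obs, vision
import cv2,pickle
d={}
for n in ["scene","top","wrist"]:
    o=get_obs();c=vision.capture(n);d[n]=c
    cv2.imwrite(f"pics/{n}0.png",c["pixels"][:,:,::-1])
    print(n,{k:v for k,v in c.items() if k!="pixels"})
print(get_obs())
pickle.dump(d,open("d0.pkl","wb"))
E
```

```text
pics
scene {'vfov': 44.1131324079504, 'cx': 274.211879586609, 'cy': 209.43170044290747, 'pose': array([[-6.40528584e-01, -6.58035198e-01,  3.95869691e-01,
         9.87757777e+02],
       [ 7.67810371e-01, -5.39511975e-01,  3.45534460e-01,
         4.68661201e+02],
       [-1.37973983e-02,  5.25277553e-01,  8.50819090e-01,
         1.25771051e+03],
       [ 0.00000000e+00,  0.00000000e+00,  0.00000000e+00,
         1.00000000e+00]])}
top {'vfov': 46.10479545090673, 'cx': 276.11325871398003, 'cy': 204.59570459591183, 'pose': array([[-1.78169865e-02,  9.91469350e-01, -1.29116546e-01,
         2.78332561e+02],
       [-9.99775684e-01, -1.61875901e-02,  1.36581293e-02,
        -4.73732008e+00],
       [ 1.14515308e-02,  1.29330929e-01,  9.91535362e-01,
         1.44096771e+03],
       [ 0.00000000e+00,  0.00000000e+00,  0.00000000e+00,
         1.00000000e+00]])}
wrist {'vfov': 62.35405599177504, 'cx': 283.64070986244366, 'cy': 206.79915594251798, 'T_tool_cam': array([[ 1.49277794e-03,  9.61640303e-01,  2.74309494e-01,
         7.45031493e+01],
       [ 9.99998702e-01, -1.60204028e-03,  
[... 201 characters left out ...]
0000e+00]])}
{'time': 0.15, 'joint_positions': array([ 9.77979892e-01,  3.42570549e-01,  1.52475691e+00, -4.25638083e-05,
        1.27537993e+00, -1.45990807e-01]), 'dq': array([-0.00145893, -0.00214039, -0.00430079,  0.00052981, -0.00131666,
        0.00049615]), 'tau': array([ 1.91660118e-03, -4.31467795e+01, -2.44353622e+01,  7.17283599e-02,
        5.37184929e-02, -8.06597541e-05]), 'tool_pos': array([226.68314968, 473.22672952, 226.21471938]), 'tcp_rot': array([-3.14048385e+00, -1.21890623e-04,  2.69477937e+00]), 'contact_force': array([ 0.01305765,  0.43709496, -0.05243933]), 'moment': array([-0.03461137, -0.02957516, -0.01060665]), 'finger_force': 0.0, 'grip_width': 92.03388250938627}
```

View pics/scene0.png

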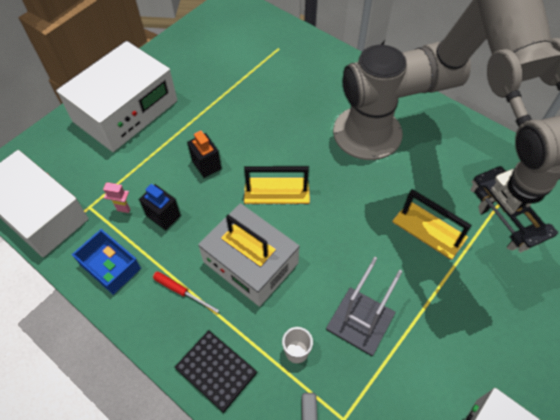

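View pics/top0.png

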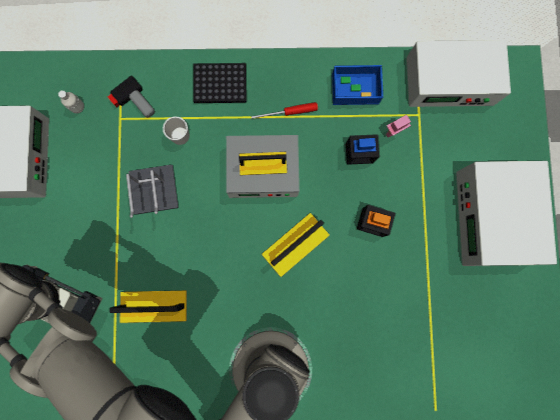

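The scene view shows the cover on the test box (248,240), hook stand (365,310), blue carrier (158,200), orange spare (203,150) and two larger decoy covers. In the top view they are at (262,163), (152,190), (362,148) and (377,220), with decoys at (296,244) and (152,306). The next step is zooming in to pick features.

```bash
cat > h.py <<'E'
import numpy as np, cv2, pickle
from scipy.spatial.transform import Rotation as R
from scipy.optimize import least_squares
def f(c): return c["pixels"].shape[0]/2/np.tan(np.radians(c["vfov"])/2)
def tool(o):
    T=np.eye(4);T[:3,:3]=R.from_euler("xyz",o["tcp_rot"]).as_matrix();T[:3,3]=o["tool_pos"];return T
def proj(c,P):
    q=(np.atleast_2d(P)-c["pose"][:3,3])@c["pose"][:3,:3]
    return np.c_[c["cx"]+f(c)*q[:,0]/-q[:,2], c["cy"]-f(c)*q[:,1]/-q[:,2]]
def snap(name,fn=None):
    from plant import get_obs, vision
    o=get_obs();c=vision.capture(name)
    if name=="wrist": c["pose"]=tool(o)@c["T_tool_cam"]
    if fn: cv2.imwrite("pics/"+fn+".png",c["pixels"][:,:,::-1]); pickle.dump(c,open(fn+".pkl","wb"))
    return c
def ray(c,u,v):
    d=c["pose"][:3,:3]@np.array([(u-c["cx"])/f(c),-(v-c["cy"])/f(c),-1]);return c["pose"][:3,3],d
def at(c,u,v,z):
    p,d=ray(c,u,v);return p+d*(z-p[2])/d[2]
def tri(obs):  # [(c,u,v),...] -> point, px residuals
    r=lambda p:np.concatenate([proj(c,p)[0]-[u,v] for c,u,v in obs])
    s=least_squares(r,[450,0,100]);return s.x,s.fun
def tiles(lst,fn,w=400,h=300):  # (c,u0,v0,scale)
    ims=[]
    for c,u0,v0,s in lst:
        im=cv2.resize(np.ascontiguousarray(c["pixels"][int(v0):int(v0+h/s),int(u0):int(u0+w/s),::-1]),(w,h),interpolation=cv2.INTER_CUBIC)
        for k in range(0,int(w/s),10): cv2.line(im,(int(k*s),0),(int(k*s),8 if k%50 else 16),(255,0,255),1)
        for k in range(0,int(h/s),10): cv2.line(im,(0,int(k*s)),(8 if k%50 else 16,int(k*s)),(255,0,255),1)
        ims.append(im)
    rows=[np.hstack(ims[i:i+2]) for i in range(0,len(ims),2)]
    cv2.imwrite("pics/"+fn+".png",np.vstack(rows))
E
python3 - <<'E'
from h import *
d=pickle.load(open("d0.pkl","rb"));t,s=d["top"],d["scene"]
tiles([(t,215,130,4),(s,195,200,4),(t,105,155,4),(s,320,255,4)],"t1")
tiles([(t,330,110,4),(s,130,165,4)],"t2")
E
```

```text
(no output)
```

View pics/t1.png

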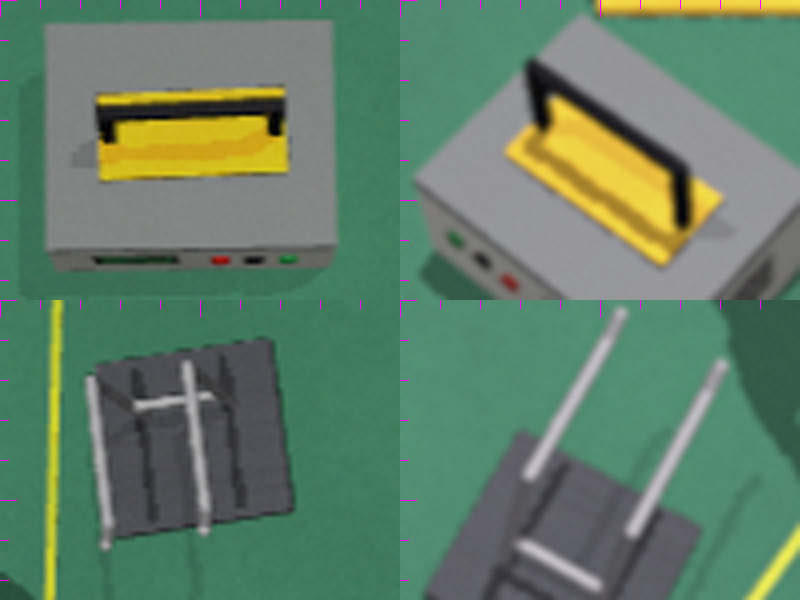

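View pics/t2.png

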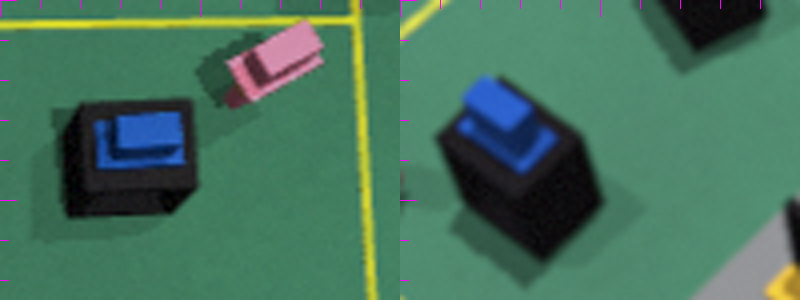

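The crops give sub-pixel corners: test box top (226.5,136) to (299,191.5), bar ends (239,157) and (286,155.5), prong tips (131,216) and (156,212.5), and the carrier's flange and grip corners near (354–376,140–152). I'll fit poses from both views.

```bash
cat > fit.py <<'E'
from h import *
def fit(name,obs,x0,solvez=True):
    # obs: (cam, model pt, u, v); pose x,y,z,yaw
    def r(p):
        M=R.from_euler("z",p[3]).as_matrix()
        return np.concatenate([proj(c,M@np.array(m)+p[:3])[0]-[u,v] for c,m,u,v in obs])
    s=least_squares(r,x0,loss="soft_l1")
    print(name,s.x.round(3),"res",np.round(r(s.x),1).tolist());return s.x
E
python3 - <<'E'
from fit import *
d=pickle.load(open("d0.pkl","rb"));t,s=d["top"],d["scene"]
T=lambda a,b,x,y:(a+x/4,b+y/4)
A=lambda m,x,y:(t,m,215+x/4,130+y/4); B=lambda m,x,y:(s,m,195+(x-400)/4,200+y/4)
fit("tester",[A((80,100,100),46,24),A((80,-100,100),332,21),A((-80,-100,100),336,246),A((-80,100,100),46,248),
  B((-80,-100,100),585,14),B((80,-100,100),414,180)],[550,0,0,0])
fit("cover",[A((0,62,82),97,107),A((0,-62,82),285,102),B((0,-62,82),533,65),B((0,62,82),686,163),
  A((-30,65,6),100,181),A((-30,-65,6),288,171),B((30,-65,6),505,152),B((30,65,6),664,268),B((-30,65,6),724,197),A((30,65,6),97,94),A((30,-65,6),284,88)],[550,0,100,0])
A=lambda m,x,y:(t,m,105+x/4,155+(y-300)/4); B=lambda m,x,y:(s,m,320+(x-400)/4,255+(y-300)/4)
fit("hook",[A((-112,32,164),105,545),A((-112,-32,164),204,530),A((0,32,152),92,375),A((0,-32,152),187,361),
 B((-112,-32,164),622,312),B((-112,32,164),722,362),B((0,-32,150),530,478),B((0,32,150),632,532)],[480,200,0,0])
A=lambda m,x,y:(t,m,330+x/4,110+y/4); B=lambda m,x,y:(s,m,130+(x-400)/4,165+y/4)
fit("carrier",[A((-17,30,85),97,168),A((-17,-30,85),187,163),A((17,30,85),96,122),A((12,22,121),117,115),A((12,-22,121),183,111),A((-12,-22,121),183,137),
 B((17,-30,85),457,130),B((-17,30,85),557,135),B((17,30,85),522,173),B((12,-22,121),463,92),B((-12,-22,121),487,76),B((-12,22,121),533,105),B((12,22,121),508,131)],[560,-200,10,0])
fit("park",[A((32,40,90),83,103),A((32,-40,90),192,100),A((-32,-40,90),197,187),A((-32,40,90),84,190),
 B((32,-40,90),438,136),B((-32,40,90),582,136),B((32,40,90),516,193)],[560,-200,0,0])
E
```

```text
tester [ 5.69702e+02  1.31650e+01 -8.48900e+00 -9.00000e-03] res [-0.0, -0.1, -0.3, 0.3, -0.4, 0.3, -0.2, 0.3, -0.9, 0.3, -0.5, -0.4]
cover [5.68784e+02 1.17730e+01 9.32610e+01 3.20000e-02] res [-0.6, 1.6, -0.3, 0.6, -1.7, -1.0, -0.2, 1.9, -0.3, -0.1, -0.3, 0.2, -0.5, 0.1, -0.5, -0.6, -0.5, -0.1, -0.4, 0.4, -0.4, -0.3]
hook [537.025 338.993  -3.234 -31.277] res [-0.1, -0.4, -0.4, -0.4, -0.7, 1.1, -0.4, 0.9, -0.5, 0.1, -0.4, 0.6, -0.3, -0.8, -0.2, -0.2]
carrier [ 6.17006e+02 -2.75276e+02  3.77800e+00  5.60000e-02] res [0.3, 0.5, -0.9, 0.2, -0.6, 0.2, -0.5, 0.1, -1.1, 0.0, -0.2, 2.1, -0.2, -0.9, -0.3, 0.3, -0.2, -0.5, -1.3, 1.4, -1.0, -0.7, -0.3, 0.2, -0.4, -0.1]
park [ 6.16533e+02 -2.75914e+02 -6.08600e+00  1.20000e-02] res [-0.9, 0.0, 0.0, 0.0, 0.0, 0.4, -0.1, 0.4, -1.5, -0.4, 0.2, -0.4, -0.4, 1.1]
```

```bash
cat > go.py <<'E'
# usage: go.py x y z yaw : dp (m) and rotvec from the present pose, in tool axes
import sys; from h import *; from plant import get_obs
o=get_obs();T=tool(o);x,y,z,w=map(float,sys.argv[1:])
G=R.from_euler("xyz",[np.pi,0,w]).as_matrix()
print("dp",(T[:3,:3].T@(np.array([x,y,z])-T[:3,3])/1000).round(4),"rot",R.from_matrix(T[:3,:3].T@G).as_rotvec().round(4))
E
python3 go.py 569 12 310 1.60
```

```text
dp [-0.508  -0.2681 -0.0835] rot [-1.1000e-03  5.0000e-04  1.0948e+00]
```

```bash
python3 -m pendant '{"dp":[[-0.03,-0.02,-0.05],[-0.15,-0.08,-0.083],[-0.508,-0.268,-0.083],[-0.508,-0.268,-0.083],[-0.508,-0.268,-0.083],[-0.508,-0.268,-0.083],[-0.508,-0.268,-0.083],[-0.508,-0.268,-0.083]],"rotation":[[0,0,0],[0,0,0.2],[0,0,1.095],[0,0,1.095],[0,0,1.095],[0,0,1.095],[0,0,1.095],[0,0,1.095]]}'; python3 go.py 569 12 310 1.60
```

```text
time: 1.15
tool_pos: [508.2, 92.9, 305.8]
tcp_rot: [-3.142, -0.0, 1.598]
contact_force: [0.9, 0.6, 0.7]
grip_width: 91.9
finger_force: 0.0
dp [-0.0825  0.0586 -0.0042] rot [-0.0001 -0.0003 -0.0021]
```

```bash
python3 -m pendant '{"dp":[[0,0,0]],"rotation":[[0,0,0]]}'; python3 go.py 569 12 310 1.60
```

```text
time: 1.27
tool_pos: [509.1, 91.2, 304.9]
tcp_rot: [-3.141, 0.001, 1.594]
contact_force: [0.1, 0.6, 0.3]
grip_width: 91.4
finger_force: 0.0
dp [-0.0806  0.058  -0.0051] rot [-0.0008  0.0008 -0.0058]
```

```bash
python3 -m pendant '{"dp":[[-0.04,0.03,-0.003],[-0.08,0.058,-0.005],[-0.08,0.058,-0.005],[-0.08,0.058,-0.005]],"rotation":[[0,0,0],[0,0,0],[0,0,0],[0,0,0]]}'; python3 -c "
from h import *
snap('wrist','w1')
from plant import get_obs; o=get_obs();print(o['tool_pos'],o['tcp_rot'])"
```

```text
time: 1.78
tool_pos: [566.9, 17.5, 310.4]
tcp_rot: [-3.14, -0.001, 1.6]
contact_force: [-0.5, -0.0, 0.5]
grip_width: 91.8
finger_force: 0.0
[566.85550641  17.782957   310.74283075] [-3.14091769e+00 -6.08385236e-04  1.60098523e+00]
```

View pics/w1.png

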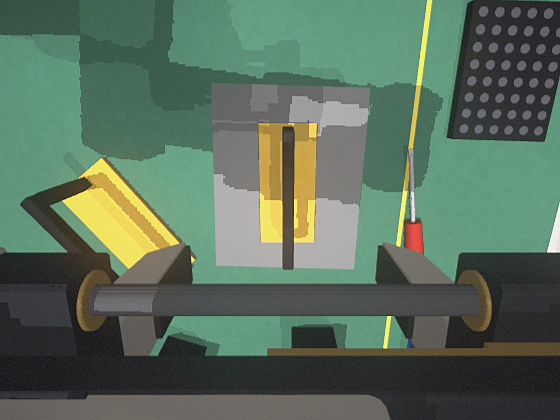

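The wrist view shows the bar running vertically from (288,127) to (288,268). The plate corners are (259,122), (317,123), (315,243) and (260,241), and the box top corners are (211,84), (370,87), (355,269) and (218,267).

```bash
python3 - <<'E'
from fit import *
w=pickle.load(open("w1.pkl","rb"));d=pickle.load(open("d0.pkl","rb"));t,s=d["top"],d["scene"]
# black bar edges in the wrist picture, subpixel
g=w["pixels"].astype(float).sum(2)
for v in (140,170,200,230,255):
    r=g[v];k=np.where(r[275:302]<140)[0]+275;print(v,k.min(),k.max(),at(w,(k.min()+k.max())/2,v,182).round(1))
W=lambda m,u,v:(w,m,u,v)
L=[W((0,62,82),288,127),W((0,-62,82),288.5,268),W((-30,65,6),259,122),W((30,65,6),317,123),W((30,-65,6),315,243),W((-30,-65,6),260,241)]
p=fit("cover wrist",L,[568,12,100,0])
A=lambda m,x,y:(t,m,214.5+x/4,129.5+y/4); B=lambda m,x,y:(s,m,194.5+(x-400)/4,199.5+y/4)
fit("cover w+scene",L+[B((0,-62,82),533,65),B((0,62,82),686,163),B((30,-65,6),505,152),B((30,65,6),664,268),B((-30,65,6),724,197)],[568,12,100,0])
fit("tester w",[W((-80,100,100),211,84),W((80,100,100),370,87),W((80,-100,100),355,269),W((-80,-100,100),218,267)],[568,12,0,0])
E
python3 go.py 567 12 250 1.60
```

```text
dp [-0.0058  0.      0.0607] rot [-0.0007 -0.0006  0.001 ]Traceback (most recent call last):
  File "<stdin>", line 6, in <module>
    return umr_minimum(a, axis, None, out, keepdims, initial, where)
ValueError: zero-size array to reduction operation minimum which has no identity
```

```bash
cat > c1.py <<'E'
from fit import *
w=pickle.load(open("w1.pkl","rb"));d=pickle.load(open("d0.pkl","rb"));t,s=d["top"],d["scene"]
g=w["pixels"].astype(float)[:,:,0]
for v in (140,170,200,230,255):
    r=g[v,272:306];k=np.where(r<(r.min()+r.max())/2)[0]+272;print(v,k.min(),k.max(),at(w,(k.min()+k.max())/2,v,182).round(1))
W=lambda m,u,v:(w,m,u,v)
L=[W((0,62,82),288,127),W((0,-62,82),288.5,268),W((-30,65,6),259,122),W((30,65,6),317,123),W((30,-65,6),315,243),W((-30,-65,6),260,241)]
p=fit("cover wrist",L,[568,12,100,0])
B=lambda m,x,y:(s,m,194.5+(x-400)/4,199.5+y/4)
fit("cover w+scene",L+[B((0,-62,82),533,65),B((0,62,82),686,163),B((30,-65,6),505,152),B((30,65,6),664,268),B((-30,65,6),724,197)],[568,12,100,0])
fit("tester w",[W((-80,100,100),211,84),W((80,100,100),370,87),W((80,-100,100),355,269),W((-80,-100,100),218,267)],[568,12,0,0])
E
python3 c1.py
```

```text
140 282 294 [568.4  66.5 182. ]
170 282 293 [568.9  41.7 182. ]
200 282 293 [569.7  15.7 182. ]
230 283 293 [571.1 -11.6 182. ]
255 282 293 [571.5 -35.4 182. ]
cover wrist [5.70635e+02 1.32530e+01 1.00385e+02 3.20000e-02] res [0.7, 2.2, -0.3, 0.7, -0.7, -0.2, 0.2, -1.2, -0.8, -2.0, 0.7, -0.0]
cover w+scene [5.70583e+02 1.33850e+01 1.00387e+02 3.20000e-02] res [0.6, 2.0, -0.3, 0.6, -0.8, -0.3, 0.1, -1.4, -0.8, -2.1, 0.7, -0.1, -1.5, -1.1, 0.3, 1.9, -0.3, 0.1, -0.1, -0.4, 0.0, -0.0]
tester w [5.71565e+02 1.33250e+01 2.12700e+00 1.40000e-02] res [-0.2, 0.2, 0.2, 0.2, 0.4, -0.1, -0.3, -0.4]
```

```bash
python3 go.py 570.4 13.3 157 1.602; python3 -m pendant '{"dp":[[-0.0045,0.0035,0.05],[-0.0045,0.0035,0.1],[-0.0045,0.0035,0.135],[-0.0045,0.0035,0.1535],[-0.0045,0.0035,0.1535],[-0.0045,0.0035,0.1535]],"rotation":[[0,0,0],[0,0,0],[0,0,0],[0,0,0],[0,0,0],[0,0,0]]}'; python3 go.py 570.4 13.3 157 1.602
```

```text
dp [-0.0047  0.0035  0.1537] rot [-0.0007 -0.0006 -0.001 ]
time: 2.58
tool_pos: [571.6, 12.8, 158.6]
tcp_rot: [3.14, 0.0, 1.601]
contact_force: [-0.1, 0.6, 0.6]
grip_width: 91.7
finger_force: 0.0
dp [ 0.0005 -0.0012  0.0016] rot [ 0.0019  0.0001 -0.0012]
```

Close and lift slightly to test the grasp.

```bash
python3 -m pendant '{"dp":[[0,-0.001,0.0015],[0,-0.001,0.0015],[0,-0.001,0.0015],[0,-0.001,0.0015],[0,-0.001,0.0015],[0,-0.001,0.0015],[0,-0.001,0.0015],[0,-0.001,0.0015]],"rotation":[[0,0,0],[0,0,0],[0,0,0],[0,0,0],[0,0,0],[0,0,0],[0,0,0],[0,0,0]]}' 0.0; python3 -m pendant '{"dp":[[0,0,-0.005],[0,0,-0.02],[0,0,-0.06],[0,0,-0.1],[0,0,-0.1],[0,0,-0.1]],"rotation":[[0,0,0],[0,0,0],[0,0,0],[0,0,0],[0,0,0],[0,0,0]]}'; python3 go.py 339 311 260 1.71
```

```text
time: 3.58
tool_pos: [570.2, 12.1, 155.8]
tcp_rot: [3.142, -0.0, 1.6]
contact_force: [0.4, -0.1, -0.0]
grip_width: 16.3
finger_force: 0.0
time: 4.32
tool_pos: [569.9, 12.1, 255.7]
tcp_rot: [-3.141, -0.0, 1.6]
contact_force: [0.2, 0.7, -0.5]
grip_width: 9.7
finger_force: 30.0
dp [ 0.3055 -0.2221 -0.0042] rot [-0.0004 -0.0002 -0.1102]
```

```bash
python3 -c "
from h import *
snap('wrist','w2')
snap('top','top2');snap('scene','sc2')
w=pickle.load(open('w2.pkl','rb'));s=pickle.load(open('sc2.pkl','rb'))
tiles([(w,80,50,1),(s,180,140,4)],'v2')"
```

```text
(no output)
```

View pics/v2.png

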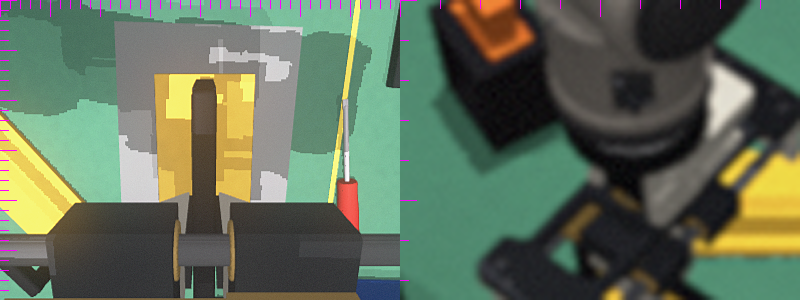

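Wrist view: the cover is held level in the fingers. Its far plate corners are at (234,124) and (335,123), and the bar's far end is at (283,130). I'll get the cover's height in the hand.

Run:
```python
from fit import *
w=pickle.load(open("w2.pkl","rb"));W=lambda m,u,v:(w,m,u,v)
r=w["pixels"][150,:,:].astype(int)
yel=np.where((r[:,0]>120)&(r[:,2]<r[:,0]*.6))[0];yel=yel[(yel>220)&(yel<345)];print("plate row150",yel.min(),yel.max())
fit("cover held",[W((-30,65,6),233.5,124),W((30,65,6),335,123),W((0,62,82),283.5,129),W((-5,52,82),272,140)],[570,12,200,.03])
for z in range(190,204,3): print(z,(at(w,335,123,z)-at(w,233.5,124,z)).round(1))
```

```text
plate row150 235 334
cover held [5.68832e+02 1.61540e+01 1.93180e+02 1.90000e-02] res [0.9, -7.9, -1.2, -5.7, 0.6, 0.3, -0.5, 14.5]
190 [64.2  2.6  0. ]
193 [63.3  2.5  0. ]
196 [62.5  2.5  0. ]
199 [61.6  2.5  0. ]
202 [60.8  2.4  0. ]
```

```bash
python3 go.py 359 314 258 1.71; python3 -m pendant '{"dp":[[0.03,-0.02,0],[0.09,-0.06,0],[0.15,-0.11,0],[0.21,-0.15,0],[0.26,-0.18,0],[0.29,-0.195,0],[0.307,-0.202,0],[0.307,-0.202,0]],"rotation":[[0,0,0],[0,0,-0.02],[0,0,-0.05],[0,0,-0.08],[0,0,-0.1],[0,0,-0.11],[0,0,-0.11],[0,0,-0.11]]}'; python3 go.py 359 314 165 1.71
```

```text
dp [ 0.3079 -0.2018 -0.0027] rot [-0.0024 -0.0006 -0.1102]
time: 5.48
tool_pos: [358.3, 314.0, 255.1]
tcp_rot: [-3.14, 0.001, 1.713]
contact_force: [-0.1, 0.1, -1.5]
grip_width: 9.6
finger_force: 30.0
dp [-0.      0.0008  0.0901] rot [-0.0013  0.0005  0.0029]
```

```bash
python3 -m pendant '{"dp":[[0,0,0.03],[0,0,0.07],[0,0,0.09],[0,0,0.09],[0,0,0.09]],"rotation":[[0,0,0],[0,0,0],[0,0,0],[0,0,0],[0,0,0]]}'; python3 -c "
from h import *
w=snap('wrist','w3');s=snap('scene','sc3')
tiles([(w,160,60,1),(s,320,230,3.5)],'v3')"
```

```text
time: 6.1
tool_pos: [360.3, 312.8, 166.6]
tcp_rot: [3.141, -0.0, 1.709]
contact_force: [-0.4, 0.6, -1.7]
grip_width: 9.5
finger_force: 30.0
```

View pics/v3.png

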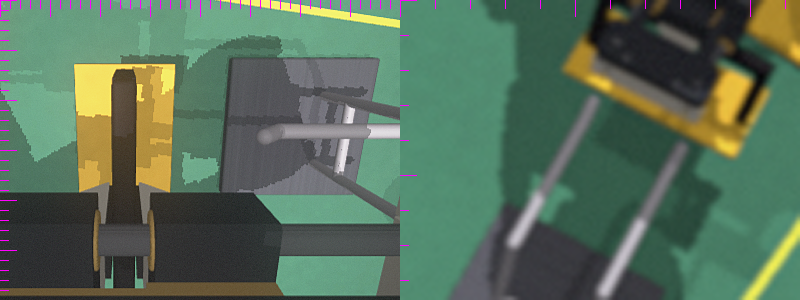

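The wrist view shows the +y prong tip at about (422,195), with the cover ahead of it. The scene view shows both prongs lined up inside the legs.

Run:
```python
from fit import *
w=pickle.load(open("w3.pkl","rb"))
M=R.from_euler("z",.139).as_matrix();h=np.array([537,339,0])
print("pred tip",proj(w,M@[-112,32,164]+h), "prong pt +y",proj(w,M@[-30,32,154]+h))
print("meas tip",at(w,422,195,164),"-> y in stand",M.T@(at(w,422,195,164)-h))
```

```text
pred tip [[422.43187157 195.91399147]] prong pt +y [[575.39069627 191.18235614]]
meas tip [421.32758521 355.58754118 164.        ] -> y in stand [-112.2585087    32.45429539  164.        ]
```

```bash
python3 go.py 482.5 331.4 165 1.71; python3 -m pendant '{"dp":[[0,0.02,0],[0.001,0.05,0],[0.001,0.08,0],[0.001,0.11,0],[0.001,0.123,0],[0.001,0.123,0]],"rotation":[[0,0,0],[0,0,0],[0,0,0],[0,0,0],[0,0,0],[0,0,0]]}'; python3 go.py 482.5 331.4 141 1.71
```

```text
dp [0.0012 0.1236 0.0021] rot [ 0.002  -0.0009 -0.0007]
time: 6.95
tool_pos: [481.3, 331.0, 165.9]
tcp_rot: [3.142, -0.0, 1.709]
contact_force: [-0.9, -0.6, -2.0]
grip_width: 9.5
finger_force: 30.0
dp [0.0002 0.0013 0.0249] rot [ 0.0001 -0.0002 -0.0007]
```

Lower gently, watching force.

```bash
python3 -m pendant '{"dp":[[0,0,0.008],[0,0,0.015],[0,0,0.02],[0,0,0.02]],"rotation":[[0,0,0],[0,0,0],[0,0,0],[0,0,0]]}'; python3 -m pendant '{"dp":[[0,0,0.001],[0,0,0.002],[0,0,0.003],[0,0,0.003]],"rotation":[[0,0,0],[0,0,0],[0,0,0],[0,0,0]]}'
```

```text
time: 7.45
tool_pos: [480.6, 331.0, 145.3]
tcp_rot: [-3.141, 0.0, 1.71]
contact_force: [0.0, -0.4, -1.5]
grip_width: 9.8
finger_force: 30.0
time: 7.95
tool_pos: [481.1, 331.1, 142.8]
tcp_rot: [3.142, -0.0, 1.71]
contact_force: [1.0, 0.4, -2.2]
grip_width: 9.9
finger_force: 30.0
```

```bash
python3 -m pendant '{"dp":[[0,0,0.001],[0,0,0.002],[0,0,0.002]],"rotation":[[0,0,0],[0,0,0],[0,0,0]]}';python3 -m pendant '{"dp":[[0,0,0.001],[0,0,0.001],[0,0,0.001]],"rotation":[[0,0,0],[0,0,0],[0,0,0]]}'
```

```text
time: 8.32
tool_pos: [481.3, 331.2, 142.0]
tcp_rot: [3.14, -0.0, 1.71]
contact_force: [-2.0, -1.5, 6.1]
grip_width: 9.6
finger_force: 30.0
time: 8.7
tool_pos: [481.3, 331.2, 141.9]
tcp_rot: [3.14, -0.001, 1.71]
contact_force: [-3.9, -3.5, 12.5]
grip_width: 9.9
finger_force: 30.0
```

Seated on the prongs. I'll relieve the push, release slowly, and withdraw upwards.

```bash
python3 -m pendant '{"dp":[[0,0,-0.002],[0,0,-0.002]],"rotation":[[0,0,0],[0,0,0]]}'; python3 -m pendant '{"dp":[[0,0,0],[0,0,0],[0,0,0],[0,0,0],[0,0,0],[0,0,0]],"rotation":[[0,0,0],[0,0,0],[0,0,0],[0,0,0],[0,0,0],[0,0,0]]}' 0.07; python3 -m pendant '{"dp":[[0,0,-0.01],[0,0,-0.03],[0,0,-0.08],[0,0,-0.13],[0,0,-0.16],[0,0,-0.16]],"rotation":[[0,0,0],[0,0,0],[0,0,0],[0,0,0],[0,0,0],[0,0,0]]}'; python3 go.py 570 13 320 1.585; python3 -c "
from h import *
w=snap('wrist','w4')"
```

```text
time: 8.95
tool_pos: [481.3, 331.2, 142.1]
tcp_rot: [3.141, -0.0, 1.71]
contact_force: [-1.3, -0.3, 3.5]
grip_width: 10.0
finger_force: 30.0
time: 9.7
tool_pos: [481.1, 331.1, 141.8]
tcp_rot: [-3.142, -0.0, 1.71]
contact_force: [0.9, -0.7, -0.0]
grip_width: 65.4
finger_force: 0.0
time: 10.45
tool_pos: [481.9, 331.6, 305.4]
tcp_rot: [3.135, -0.002, 1.71]
contact_force: [-0.6, -0.3, 1.1]
grip_width: 70.4
finger_force: 0.0
dp [-0.3277  0.0431 -0.0151] rot [ 0.0061 -0.0026  0.1249]
```

Next I move over the slot and look, while also checking the cover on the hook.

```bash
python3 -m pendant '{"dp":[[-0.03,0.005,-0.015],[-0.09,0.012,-0.015],[-0.15,0.02,-0.015],[-0.21,0.028,-0.015],[-0.27,0.036,-0.015],[-0.31,0.041,-0.015],[-0.327,0.043,-0.015],[-0.327,0.043,-0.015]],"rotation":[[0,0,0],[0,0,0.03],[0,0,0.06],[0,0,0.09],[0,0,0.125],[0,0,0.125],[0,0,0.125],[0,0,0.125]]}' 0.06; python3 -m pendant '{"dp":[[0,0,0.08],[0,0,0.08],[0,0,0.08],[0,0,0.08]],"rotation":[[0,0,0],[0,0,0],[0,0,0],[0,0,0]]}'; python3 -c "
from h import *
w4=pickle.load(open('w4.pkl','rb'));w=snap('wrist','w5');s=snap('scene','sc5');t=snap('top','top5')
from plant import get_obs;o=get_obs();print(o['tool_pos'],o['tcp_rot'])
tiles([(w4,80,0,1),(w,220,100,3),(s,320,230,3.5),(t,100,140,4)],'v5')"
```

```text
time: 11.5
tool_pos: [568.7, 12.9, 315.8]
tcp_rot: [-3.14, -0.001, 1.583]
contact_force: [0.5, 0.7, -0.1]
grip_width: 60.2
finger_force: 0.0
time: 12.0
tool_pos: [569.5, 14.3, 238.1]
tcp_rot: [3.139, -0.0, 1.586]
contact_force: [-0.1, -0.8, 1.2]
grip_width: 59.8
finger_force: 0.0
[569.52043669  13.61084297 238.14156965] [3.13911187e+00 1.16356447e-04 1.58534297e+00]
```

View pics/v5.png

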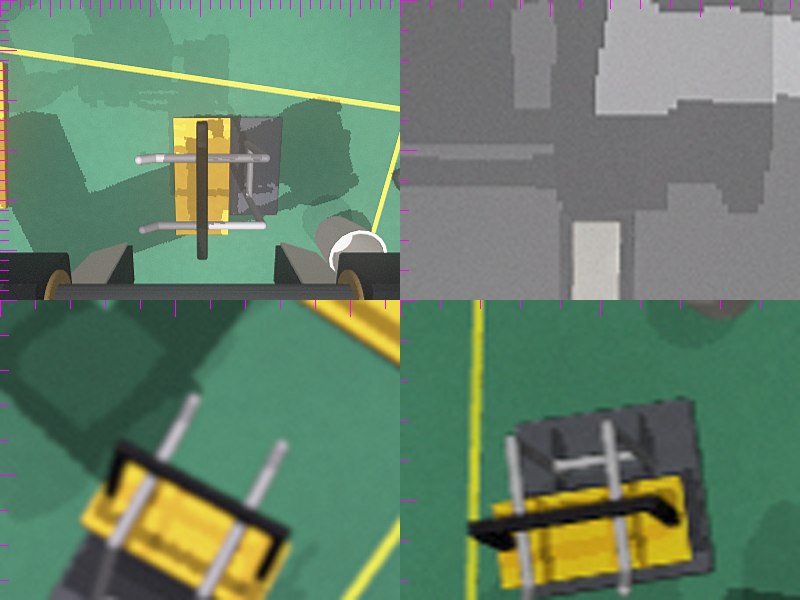

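The cover hangs on both prongs by its handle. In the wrist crop the slot begins at about (285,170), centred near u=285. I'll measure it from numeric profiles.

Run:
```python
from h import *
w=pickle.load(open("w5.pkl","rb"));g=w["pixels"].mean(2).round().astype(int)
for v in range(176,262,12): print(v,g[v,264:310].tolist())
print("col286",list(zip(range(160,270,2),g[160:270:2,286].tolist())))
print("col276",list(zip(range(160,270,3),g[160:270:3,276].tolist())))
c=proj(w,[[571.5-.2,13.3,100],[571,13.3+23,100],[571,13.3-23,100],[560,13,100],[582,13,100]]);print(c.round(1))
```

```text
176 [130, 135, 134, 131, 133, 134, 133, 135, 132, 115, 113, 115, 111, 146, 191, 190, 186, 184, 190, 180, 184, 187, 186, 186, 184, 187, 186, 186, 195, 126, 107, 109, 114, 107, 131, 134, 135, 131, 131, 134, 136, 132, 134, 132, 135, 136]
188 [131, 133, 133, 134, 129, 135, 131, 135, 135, 115, 116, 117, 113, 136, 190, 189, 187, 188, 189, 188, 187, 185, 190, 187, 189, 191, 194, 194, 202, 114, 106, 112, 114, 111, 136, 137, 137, 135, 134, 133, 137, 134, 134, 134, 135, 135]
200 [136, 138, 134, 134, 136, 135, 135, 135, 134, 119, 116, 115, 108, 168, 191, 191, 191, 190, 193, 185, 188, 188, 188, 189, 188, 188, 192, 196, 170, 116, 114, 111, 107, 123, 136, 139, 134, 135, 135, 132, 134, 135, 135, 136, 136, 132]
212 [138, 138, 132, 140, 134, 136, 134, 138, 134, 125, 121, 118, 113, 166, 207, 210, 207, 206, 206, 205, 203, 199, 202, 198, 202, 202, 197, 205, 164, 123, 118, 116, 104, 128, 138, 135, 138, 139, 138, 136, 134, 134, 135, 138, 135, 137]
224 [193, 193, 191, 194, 193, 192, 193, 195, 198, 196, 194, 195, 196, 198, 196, 196, 198, 197, 193, 195, 198, 196, 194, 196, 193, 192, 198, 195, 196, 194, 196, 
[... 1274 characters left out ...]
95), (242, 197), (244, 196), (246, 195), (248, 194), (250, 193), (252, 194), (254, 193), (256, 194), (258, 191), (260, 192), (262, 194), (264, 193), (266, 192), (268, 193)]
col276 [(160, 112), (163, 116), (166, 113), (169, 114), (172, 115), (175, 112), (178, 110), (181, 107), (184, 113), (187, 111), (190, 112), (193, 110), (196, 108), (199, 111), (202, 108), (205, 111), (208, 110), (211, 111), (214, 118), (217, 123), (220, 127), (223, 200), (226, 194), (229, 196), (232, 195), (235, 194), (238, 191), (241, 195), (244, 197), (247, 198), (250, 193), (253, 195), (256, 192), (259, 192), (262, 192), (265, 191), (268, 194)]
[[285.8 196.2]
 [285.9 170.4]
 [285.  220.8]
 [273.  196.3]
 [297.8 196.7]]
```

```bash
python3 - <<'E'
from h import *
w=pickle.load(open("w5.pkl","rb"))
a=at(w,285,170,100);b=at(w,284.7,221.3,100);print(a,b,(a+b)/2,np.arctan2(b[0]-a[0],a[1]-b[1]))
E
python3 go.py 617 -275 235 1.60; python3 -m pendant '{"dp":[[-0.03,0.005,0],[-0.09,0.015,0],[-0.15,0.025,0],[-0.21,0.035,0],[-0.27,0.042,0],[-0.288,0.044,0],[-0.288,0.044,0],[-0.288,0.044,0]],"rotation":[[0,0,0],[0,0,0],[0,0,0],[0,0,-0.015],[0,0,-0.015],[0,0,-0.015],[0,0,-0.015],[0,0,-0.015]]}'; python3 go.py 617 -275 235 1.60;  python3 -c "
from h import *
w=snap('wrist','w6');tiles([(w,160,80,3.2)],'v6',800,600)"
```

```text
[570.19722316  36.65898358 100.        ] [570.7683887  -10.14388146 100.        ] [570.48280593  13.25755106 100.        ] 0.01220303909802963
dp [-0.2893  0.0433  0.0033] rot [ 0.0025  0.0001 -0.0147]
time: 13.15
tool_pos: [617.2, -272.3, 237.3]
tcp_rot: [3.141, -0.001, 1.601]
contact_force: [0.1, -0.6, -0.1]
grip_width: 60.2
finger_force: 0.0
dp [-0.0027 -0.0003  0.0023] rot [ 0.0004 -0.0005  0.0013]
```

View pics/v6.png

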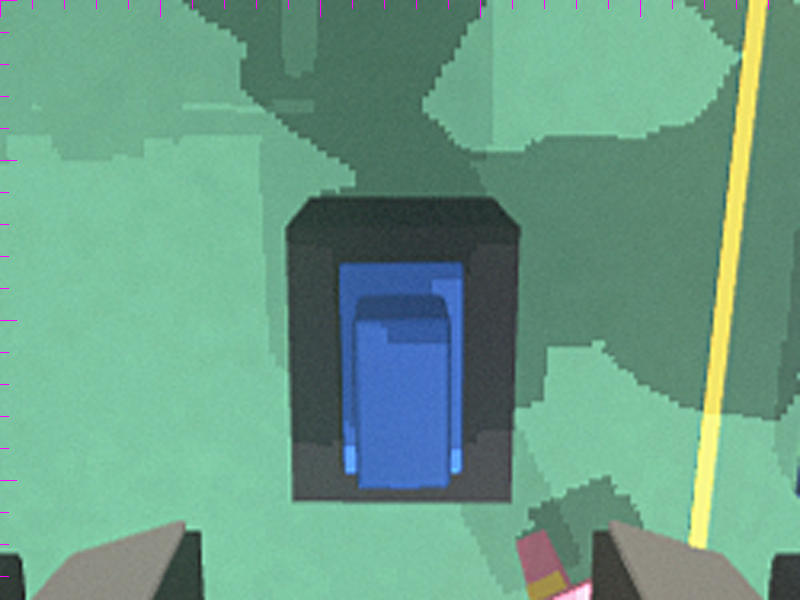

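The wrist view shows the carrier in its stand. Grip top corners in the tile are (355,318), (451,318), (450,488) and (358,488); flange corners are (340,263), (463,263), (461,473) and (345,473). Fitting those now.

```bash
python3 - <<'E'
from fit import *
w=pickle.load(open("w6.pkl","rb"));d=pickle.load(open("d0.pkl","rb"));t,s=d["top"],d["scene"]
W=lambda m,x,y:(w,m,159.5+x/3.2,79.5+y/3.2)
L=[W((-12,22,121),355,318),W((12,22,121),451,318),W((12,-22,121),450,488),W((-12,-22,121),358,488),W((-17,30,85),340,263),W((17,30,85),463,263),W((17,-30,85),461,473),W((-17,-30,85),345,473)]
fit("carrier w",L,[617,-275,10,0])
B=lambda m,x,y:(s,m,129.5+(x-400)/4,164.5+y/4)
fit("carrier w+s",L+[B((17,-30,85),457,130),B((-17,30,85),557,135),B((17,30,85),522,173),B((12,-22,121),463,92),B((-12,-22,121),487,76),B((-12,22,121),533,105),B((12,22,121),508,131)],[617,-275,10,0])
E
python3 go.py 616.5 -276 98 1.60
```

```text
carrier w [ 6.18426e+02 -2.73496e+02  9.59100e+00  3.80000e-02] res [-0.4, 0.2, 0.3, 0.0, 0.2, -0.0, -0.4, 0.2, -0.1, 0.3, 0.4, 0.1, 0.3, -0.6, -0.3, -0.4]
carrier w+s [ 6.18369e+02 -2.73518e+02  9.25400e+00  3.90000e-02] res [-0.5, 0.2, 0.2, -0.0, 0.2, -0.2, -0.5, 0.1, -0.1, 0.3, 0.3, 0.0, 0.3, -0.7, -0.3, -0.5, -0.0, -1.0, -0.1, 0.6, -0.2, -0.4, -1.1, 1.3, -0.7, -0.7, -0.2, 0.3, -0.4, -0.0]
dp [-0.0039 -0.001   0.1394] rot [ 0.0005 -0.0003  0.0019]
```

```bash
python3 go.py 618.4 -273.5 98 1.609; python3 -m pendant '{"dp":[[-0.0015,0.001,0.04],[-0.0015,0.001,0.08],[-0.0015,0.001,0.115],[-0.0015,0.001,0.132],[-0.0015,0.001,0.138],[-0.0015,0.001,0.138],[-0.0015,0.001,0.138]],"rotation":[[0,0,-0.008],[0,0,-0.008],[0,0,-0.008],[0,0,-0.008],[0,0,-0.008],[0,0,-0.008],[0,0,-0.008]]}';python3 go.py 618.4 -273.5 98 1.609
```

```text
dp [-0.0015  0.001   0.1394] rot [ 0.0005 -0.0003 -0.0071]
time: 14.08
tool_pos: [618.8, -275.9, 100.4]
tcp_rot: [3.139, 0.001, 1.608]
contact_force: [0.3, -0.6, -0.1]
grip_width: 60.0
finger_force: 0.0
dp [ 0.0024 -0.0003  0.0024] rot [ 0.0023  0.0014 -0.001 ]
```

```bash
python3 -m pendant '{"dp":[[0.0015,0,0.0015],[0.0015,0,0.0015],[0.0015,0,0.0015],[0.0015,0,0.0015],[0.0015,0,0.0015],[0.0015,0,0.0015],[0.0015,0,0.0015],[0.0015,0,0.0015]],"rotation":[[0,0,0],[0,0,0],[0,0,0],[0,0,0],[0,0,0],[0,0,0],[0,0,0],[0,0,0]]}' 0.0; python3 -m pendant '{"dp":[[0,0,0],[0,0,0]],"rotation":[[0,0,0],[0,0,0]]}'; python3 -c "
from plant import get_obs
import time
for i in range(3):
  o=get_obs();print(o['tool_pos'].round(2),o['tcp_rot'].round(4))"
```

```text
time: 15.08
tool_pos: [618.1, -274.2, 97.4]
tcp_rot: [3.141, 0.0, 1.608]
contact_force: [0.4, -1.1, 0.4]
grip_width: 24.0
finger_force: 30.0
time: 15.32
tool_pos: [618.1, -274.2, 97.4]
tcp_rot: [3.141, 0.0, 1.608]
contact_force: [0.7, 0.2, 0.6]
grip_width: 23.6
finger_force: 30.0
[ 618.08 -274.19   97.37] [3.1413e+00 1.0000e-04 1.6077e+00]
[ 618.08 -274.19   97.37] [3.1413e+00 1.0000e-04 1.6077e+00]
[ 618.08 -274.19   97.37] [3.1413e+00 1.0000e-04 1.6077e+00]
```

```bash
python3 -m pendant '{"dp":[[0,0,-0.01],[0,0,-0.04],[0,0,-0.08],[0,0,-0.12],[0,0,-0.15],[0,0,-0.15],[0,0,-0.15]],"rotation":[[0,0,0],[0,0,0],[0,0,0],[0,0,0],[0,0,0],[0,0,0],[0,0,0]]}';python3 go.py 570.2 12.6 247 1.580
```

```text
time: 16.2
tool_pos: [617.4, -273.8, 245.7]
tcp_rot: [-3.139, -0.001, 1.608]
contact_force: [-0.4, -0.7, -2.1]
grip_width: 23.5
finger_force: 30.0
dp [ 0.2879 -0.0366 -0.0008] rot [-0.0022 -0.0014  0.0278]
```

```bash
python3 -m pendant '{"dp":[[0.03,-0.004,0],[0.08,-0.01,0],[0.14,-0.018,0],[0.2,-0.026,0],[0.25,-0.032,0],[0.278,-0.0355,0],[0.288,-0.0365,0],[0.288,-0.0365,0]],"rotation":[[0,0,0],[0,0,0.01],[0,0,0.02],[0,0,0.028],[0,0,0.028],[0,0,0.028],[0,0,0.028],[0,0,0.028]]}'; python3 -m pendant '{"dp":[[0,0,0.015],[0,0,0.03],[0,0,0.034],[0,0,0.034]],"rotation":[[0,0,0],[0,0,0],[0,0,0],[0,0,0]]}';python3 go.py 570.2 12.6 210 1.580; python3 -c "
from h import *
w=snap('wrist','w7');s=snap('scene','sc7');t=snap('top','top7')
tiles([(w,185,110,2),(s,195,185,4),(w,185,150,2),(t,215,130,4)],'v7')"
```

```text
time: 17.2
tool_pos: [570.6, 12.2, 246.4]
tcp_rot: [-3.14, 0.0, 1.58]
contact_force: [0.0, -0.0, -1.1]
grip_width: 23.7
finger_force: 30.0
time: 17.7
tool_pos: [570.7, 12.0, 212.7]
tcp_rot: [-3.141, -0.0, 1.579]
contact_force: [0.0, -0.3, -0.5]
grip_width: 23.5
finger_force: 30.0
dp [ 0.0006 -0.0005  0.0027] rot [-0.001  -0.0002 -0.0008]
```

View pics/v7.png

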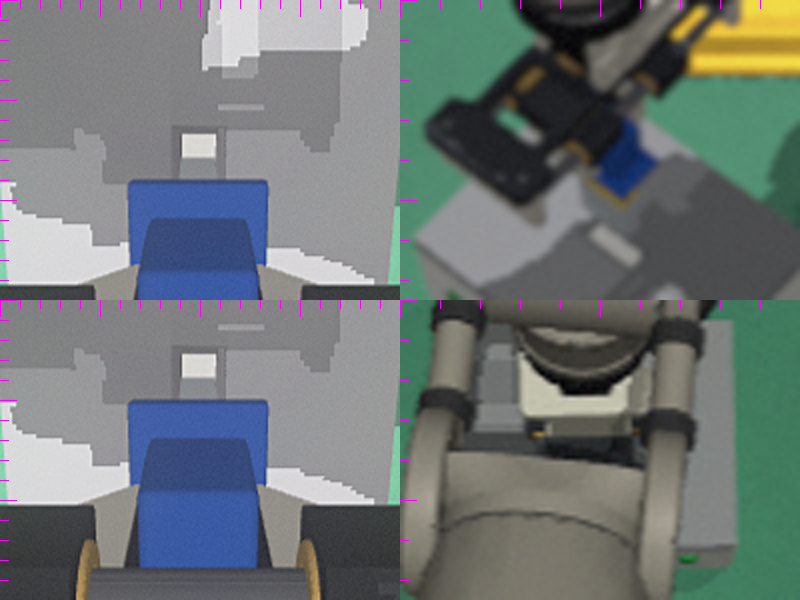

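Wrist view: the blue flange's far corners are at about (249,200) and (318,200), and the slot mouth's far edge at (271–297,172.5) is just beyond. I'll compare their lateral alignment.

Run:
```python
from h import *
w=pickle.load(open("w7.pkl","rb"))
g=w["pixels"].astype(int)
for v in (206,214): b=g[v,:,2]-g[v,:,0]; k=np.where(b>50)[0];k=k[(k>235)&(k<335)];print("flange row",v,k.min(),k.max())
gr=g.mean(2).astype(int)
for v in (178,190): print(v,gr[v,264:306].tolist())
b=g[:,255,2]-g[:,255,0];print("flange top v",np.where(b>50)[0].min())
z=209.5
for v,a,c in((206,*[k.min(),k.max()]),): pass
k=np.where((g[206,:,2]-g[206,:,0])>50)[0];k=k[(k>235)&(k<335)]
l,r=at(w,k.min()-.5,206,z),at(w,k.max()+.5,206,z);print("flange",l,r,(l+r)/2)
print("far edge",at(w,284,np.where(b>50)[0].min()-.5,z))
print("mouth far edge",at(w,284.5,172.5,100))
for u in (271.5,297.5): print(at(w,u,185,100))
print(w["pose"]@np.linalg.inv(w["T_tool_cam"]))
```

```text
flange row 206 249 318
flange row 214 249 318
178 [129, 132, 131, 131, 130, 132, 126, 117, 114, 116, 111, 94, 223, 222, 221, 220, 218, 219, 221, 218, 219, 219, 221, 219, 218, 219, 220, 221, 234, 121, 121, 129, 131, 124, 147, 153, 155, 157, 153, 156, 154, 150]
190 [128, 129, 126, 132, 126, 132, 122, 120, 110, 115, 111, 126, 137, 138, 137, 138, 135, 135, 139, 137, 133, 134, 134, 135, 136, 138, 135, 135, 144, 126, 124, 127, 129, 127, 156, 151, 154, 150, 155, 152, 155, 151]
flange top v 200
flange [552.89125779  39.91658837 209.5       ] [587.08404498  40.26679896 209.5       ] [569.98765138  40.09169367 209.5       ]
far edge [570.20033309  43.37641515 209.5       ]
mouth far edge [570.65344786  36.76901114 100.        ]
[560.32831906  26.51726014 100.        ]
[581.19299043  26.72948392 100.        ]
[[-8.43714257e-03  9.99963862e-01 -1.04339395e-03  5.70732952e+02]
 [ 9.99964391e-01  8.43732138e-03  1.67090763e-04  1.19843871e+01]
 [ 1.75888175e-04 -1.04194703e-03 -9.99999442e-01  2.12725166e+02]
 [ 0.00000000e+00  0.00000000e+00  0.00000000e+00  1.00000000e+00]]
```

Aligned within about 0.5 mm. Descending in stages.

```bash
python3 -m pendant '{"dp":[[0,0,0.01],[0,0,0.02],[0,0,0.026],[0,0,0.03],[0,0,0.034],[0,0,0.036],[0,0,0.036]],"rotation":[[0,0,0],[0,0,0],[0,0,0],[0,0,0],[0,0,0],[0,0,0],[0,0,0]]}'
```

```text
time: 18.73
tool_pos: [570.9, 12.3, 177.3]
tcp_rot: [3.142, -0.0, 1.58]
contact_force: [-0.6, -0.6, -0.9]
grip_width: 24.1
finger_force: 30.0
```

```bash
python3 -m pendant '{"dp":[[0,0,0.003],[0,0,0.006],[0,0,0.009],[0,0,0.012],[0,0,0.015],[0,0,0.015]],"rotation":[[0,0,0],[0,0,0],[0,0,0],[0,0,0],[0,0,0],[0,0,0]]}'
```

```text
time: 19.48
tool_pos: [570.7, 12.4, 162.0]
tcp_rot: [-3.141, -0.0, 1.58]
contact_force: [-0.1, 0.5, -1.7]
grip_width: 23.9
finger_force: 30.0
```

```bash
python3 -m pendant '{"dp":[[0,0,0.004],[0,0,0.008],[0,0,0.012],[0,0,0.016],[0,0,0.02],[0,0,0.024],[0,0,0.0275],[0,0,0.0275]],"rotation":[[0,0,0],[0,0,0],[0,0,0],[0,0,0],[0,0,0],[0,0,0],[0,0,0],[0,0,0]]}'; python3 -m pendant '{"dp":[[0,0,0],[0,0,0],[0,0,0],[0,0,0]],"rotation":[[0,0,0],[0,0,0],[0,0,0],[0,0,0]]}'; python3 -c "
from h import *
w=snap('wrist','w8')
g=w['pixels'].astype(int)
m=(g[:,:,2]-g[:,:,0]>50)
for v in range(190,240,6): 
  k=np.where(m[v])[0];k=k[(k>200)&(k<380)];print(v,k.min() if len(k) else None,k.max() if len(k) else None)
M=lambda z:[at(w,k.min()-.5,v,z) for k in [0]]
cnt=np.where(m[:,280])[0];print(cnt.min())
"
```

```text
time: 20.48
tool_pos: [570.7, 12.4, 134.5]
tcp_rot: [-3.141, -0.0, 1.58]
contact_force: [0.1, 0.7, -1.6]
grip_width: 23.9
finger_force: 30.0
time: 20.98
tool_pos: [570.9, 12.3, 134.9]
tcp_rot: [3.141, -0.0, 1.58]
contact_force: [-0.0, -0.1, -1.9]
grip_width: 23.6
finger_force: 30.0
190 None None
196 None None
202 249 318
208 249 318
214 249 318
220 249 318
226 249 317
232 250 317
238 250 317
200
```

Run:
```python
from h import *
a=pickle.load(open("sc5.pkl","rb"))["pixels"].astype(int);b=snap("scene")["pixels"].astype(int)
d=np.abs(a-b).max(2)
for n,(u0,u1,v0,v1) in dict(hook=(330,405,250,350),spare=(185,222,128,178),driver=(150,220,268,315),cup=(280,315,325,365)).items(): print(n,(d[v0:v1,u0:u1]>60).mean().round(4))
from plant import workorder; print(workorder.close_job())
```

```text
hook 0.0024
spare 0.2643
driver 0.0055
cup 0.0
the job is handed in; nothing more can be done
None
```

The job is handed in: the cover hangs by its handle on both prongs, and the blue carrier is held still in the slot with the box top about 53 mm up the blade (band 43–63 mm). No moves went to the spare, screwdriver or cup; my last image check showed the screwdriver, cup and hook area unchanged, but the spare's area had changed, which I put down to the arm or its shadow and didn't confirm.

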